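# Check the air charge of the isolation platform with a stick gauge

### The job

Check the air charge of the vibration-isolation platform: take the stick pressure gauge out of its rest and push its chuck straight down over the bare valve stem, firmly enough to press the valve core well open so that the air drives the rod out, and hold it there a moment; never lean on the valve with more than 20 N. Then lay the gauge back in its rest as it lay, with the rod still out so that it can be read, and leave the other things on the bench where they are.

Things in the scene. Friction and masses are not known exactly. Their poses are not given: they have to be found in the camera images.
- gauge: Stick pressure gauge, steel and aluminium, 150 g, T-shaped. Origin: where barrel and chuck axes cross; x runs along the 16 mm round barrel to the rod end (barrel to x=101 mm), a 16 mm end cap reaches x=-38 mm. Here the head is a block 22 mm long (x), 18 mm across flats (y), 18 mm high: grip it here, over the chuck. Chuck hangs along -z, 18 mm diameter (mouth 21), to z=-35 mm.
- chuck_mouth (a point): Centre of the chuck's open mouth, 35 mm below the gauge's origin (gauge z = -35 mm). Bell mouth about 14 mm wide narrowing to a bore about 11 mm. Inside, 5 mm above the mouth, a sprung rubber seal meets the stem's end (yields 1.6 N per mm); 10.5 mm above the mouth stands the fixed pin that presses the valve core.
- gauge_rod (a joint): How far the white reading rod has been driven out of the barrel's end, m: 0 in, 0.040 at most. It starts out as the seal meets the stem and stops when the gauge's spring balances the air (9 to 26 mm out, unknown beforehand); pushing further does not move it. Light friction (0.2 N) keeps it out when the gauge is taken off; do not push it back in.
- platform: Fixed bench-top vibration-isolation platform: grey casing 280 x 340 mm, 45 mm high, carrying a black stone slab (top 87 mm high) with a dial comparator stand (285 mm high in all). Origin on the table right under the valve. The casing reaches 140 mm to either side in x, 45 mm in +y and 295 mm in -y; the slab begins 68 mm from the valve in -y.
- stem_top (a point): Centre of the upper end of the bare brass valve stem, which stands upright on an aluminium block on the casing's free ledge: 8 mm diameter, end 85 mm above the table, free for 24 mm below its end.
- valve_core (a joint): How far the sprung valve core is pressed down, m: 0 shut, 0.004 at most. It sits 0 to 8 mm below the stem's end (unseen, differs), so the gauge's pin meets it when the chuck is 10.5 to 18.5 mm over the stem. Till then the air pushes back with only 4 to 9 N, steady; then the core adds 8 N per mm. Well open from 0.9 mm, 11 to 16.5 N in all. Over 20 N harms the valve.
- rest: Fixed white plastic rest: base plate 130 x 56 x 6 mm with two upright V notches (6 mm thick, 90 degrees, 28 mm wide at the top) across x, at x=-30 mm (under the gauge's end cap) and x=+62 mm (under its barrel). Origin on the table under the head's place; the laid-in gauge has its x along the rest's x and its origin 50 mm above the rest's, chuck hanging free between the notches.
- ring_gauge: Bystander: steel ring gauge, 52 mm diameter, 18 mm high, lying flat. Origin at the centre of its underside. Leave it alone.
- vee_block: Bystander: dark steel vee block 50 x 40 x 38 mm. Origin at the centre of its underside. Leave it alone.
- dust_cap: Bystander: the valve's black dust cap, 12 mm diameter and 12 mm high, standing on the table. Origin at the centre of its underside. Leave it alone.
Things that resemble listed ones, but are neither listed nor needed, are in the scene too. There is more than one size of the gauge; the one meant has the size given above.

How it is judged:
By the outcome, as a careful person would: the job done as asked, in the order asked, and still so for the second after the job is handed in, with the robot touching nothing.
It also fails if it takes over 61 s, if anything falls off the work surface, if the arm or the gripper's body presses on something with over 40 N, if the wrist force passes 120 N, or if a joint passes its speed limit or range.

### The arm

A 6-joint arm with a two-finger parallel gripper is mounted at the origin on the work surface. World frame = base frame: x ahead of the robot, y to its left, z up, the work surface at z = 0. Lengths are in m, angles in degrees, forces in N, time in s.
With the tool pointing down it reaches from about 0.3 to 0.75 m from the base axis. Payload 8.5 kg.
Tool frame: the origin (TCP) lies between the finger pads; the fingertips stand 22 mm ahead of it and the grasp point (between the pads) lies 3 mm ahead of it (env.nose_length is the distance from the TCP to the fingertips, in m); z points along the fingers, x is the direction in which the jaws open and shut, and the axes are right-handed (so a half turn about z gives the same grasp; the last joint's range is limited). The gripper opens to 85 mm and grips with 20 to 120 N. Pads are 22 mm wide; open, the fingers measure 114 mm over their backs; the gripper's body (76 mm by 85 mm) begins 54 mm behind the grasp point. The pads swing forward as they close: fully open they stand 13 mm farther back than shut.
Start: joints at [51.835, 21.807, 74.336, -0, 83.858, -12.336], TCP at [0.24, 0.495, 0.253] pointing down, gripper open.
Joint ranges: [-178.18, 178.18], [-50.72, 133.34], [12.68, 142.11], [-81.47, 261.47], [9.98, 163.14], [-165.26, 165.26]. Speed limits (degrees/s): [136.94, 136.94, 180, 180, 180, 180].

### API

Orientations are given as a 3x3 rotation matrix whose columns are the frame's x, y, z axes.
In Python, from rig import env gives the robot as it stands.
- The arm moves only by the tool arm_command, never from a script. Its argument "steps" is a list of rows, each an object with "delta_pos": the shift along the world's x, y, z in mm, a list of three; "dr": the turn, a rotation vector about the world's x, y, z in degrees, a list of three. In form: [{"delta_pos": [dx, dy, dz], "dr": [wx, wy, wz]}, ...]. A call has 1 to 20 rows; each row shifts and turns the commanded pose from where the row before left it; what a row does not reach is not made up. A row lasts 1/10 s, in which the tool goes at most 50 mm and 8.59 degrees, less where a joint would pass 70% of its speed; a pose out of reach is approached as far as the arm can. A call with a gripper value outside its range is refused whole. "grip" is the opening, from 0 (shut) to 1 (fully open), set as the call begins (left out, the last holds). The fingers move at their own pace and stop on an object; "squeeze" is the grip in N (left out, the last holds). Time passes only in rows, so rows that do not move let the fingers close. It gives the time, the measured TCP pose, the force and the opening at its end, in the units of the state.
- env.observe(): the state, without advancing time (a new reading comes with each control period).
- env.get_image(name): name is "scene" or "top" or "wrist"; returns the picture (480x640x3 uint8, blue, green, red); there is no depth.
- env.get_calibration(name): a dict with "fx", "fy", "cx", "cy" (pixels), "view" (4x4, takes a point from world to camera coordinates). Camera axes: x right, y up, looking along -z (the intrinsics and any distortion apply to the point x, -y, -z); pixel columns grow to the right and rows downward; lengths in m; the calibration is good to about 2 mm. A picture is of the moment at which its call begins: read the wrist's pose just before it. get_calibration takes no time and is no camera call; for the wrist camera it gives the pose at the moment of the call.
- env.close_job(): hands the job in, once; it reports no verdict.
The state is a dict: "time_s": time; "q": joint angles; "qvel": joint speeds; "joint_efforts": joint torques, N m; "position": TCP position; "tool_rot": TCP orientation; "ft_force": force on the tool from outside, world axes, zero at the start; "wrist_torque": the same for the moment, N m; "grip_width": finger opening in m.
Only numpy, scipy, OpenCV 4.12 (cv2) and the standard library are available. Lean on these libraries where they do the work, as an engineer would, in place of code of your own. Each camera call takes 0.05 s, during which the arm holds its last target. There are 200 camera calls.

## Working session

There is one attempt and no reset: what is moved stays moved. The work goes in short steps, Python scripts to look and compute and a tool call to move; the robot and the scene stay as the last step left them, time stands still between calls to the robot, and variables do not carry over. Pictures are saved under pics/ and viewed, about 8 in all and at most 12, crops included, and the job is handed in when it is done.

Besides the shell and the picture viewer there is one more tool, called after "Emit:" as name(argument=value, ...), one argument or row to a line, values as JSON. arm_command: Moves the arm, as the interface text tells. Its arguments: {"type":"object","properties":{"steps":{"type":"array"},"grip":{"type":"number"},"squeeze":{"type":"number"}},"required":["steps"]}

```bash
mkdir -p pics; ls; python3 - <<'E'
from rig import env
import cv2,numpy as np
s=env.observe();print({k:np.round(v,3).tolist() for k,v in s.items()},env.nose_length)
for n in("scene","top","wrist"):
    im=env.get_image(n);cv2.imwrite(f"pics/{n}0.png",im);c=env.get_calibration(n)
    print(n,{k:np.round(v,4).tolist() for k,v in c.items()})
E
```

```text
pics
{'time_s': 0.0, 'q': [51.837, 21.843, 74.385, 0.0, 83.858, -12.335], 'qvel': [-0.06, 0.012, 0.069, 0.004, -0.058, 0.031], 'joint_efforts': [0.0, -44.845, -23.128, -0.0, 0.005, 0.0], 'position': [0.239, 0.495, 0.253], 'tool_rot': [[0.436, 0.9, -0.001], [0.9, -0.436, -0.001], [-0.001, -0.0, -1.0]], 'ft_force': [0.139, 0.279, 1.149], 'wrist_torque': [0.015, -0.014, 0.046], 'grip_width': 0.085} 0.022
scene {'fx': 560.2751, 'fy': 560.2751, 'cx': 323.9879, 'cy': 239.0947, 'view': [[-0.5112, 0.8594, 0.0008, 0.1627], [-0.6335, -0.3775, 0.6754, 0.3417], [0.5808, 0.3448, 0.7374, -1.2623], [0.0, 0.0, 0.0, 1.0]]}
top {'fx': 542.6497, 'fy': 542.6497, 'cx': 320.3511, 'cy': 251.949, 'view': [[-0.0063, -0.9998, -0.0178, 0.1509], [0.9983, -0.0074, 0.0582, -0.548], [-0.0583, -0.0174, 0.9981, -0.8749], [0.0, 0.0, 0.0, 1.0]]}
wrist {'fx': 351.3528, 'fy': 351.3528, 'cx': 320.4936, 'cy': 240.2815, 'view': [[0.4363, 0.8998, -0.0011, -0.5509], [-0.867, 0.42, -0.268, 0.0334], [-0.2407, 0.1179, 0.9634, -0.3783], [0.0, 0.0, 0.0, 1.0]]}
```

View pics/top0.png

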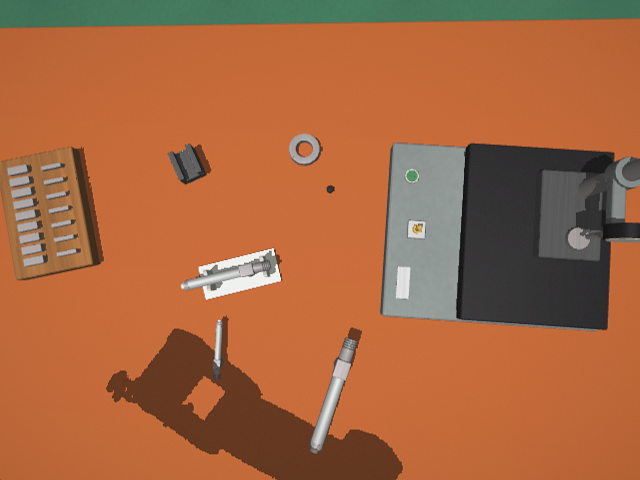

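View pics/scene0.png

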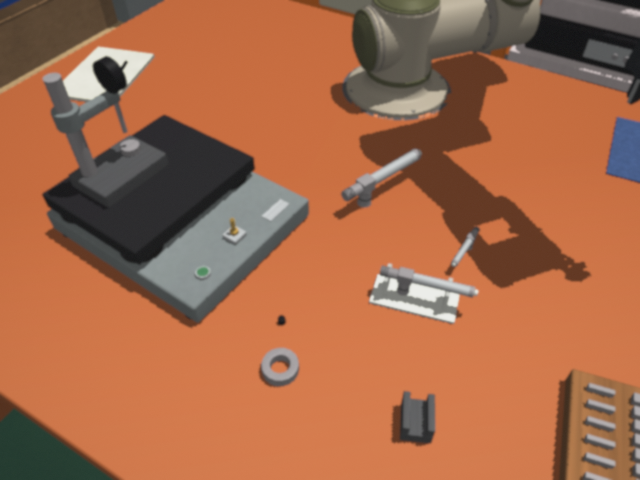

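The top view shows the gauge lying in the white rest (head near (246,270), rod end near (185,285)). The larger gauge at (335,390) and the small one at (220,345) are decoys. The stem is at (417,229). I'll take enlarged crops next.

```bash
cat > h.py <<'E'
from rig import env
import cv2,numpy as np
def ray(n,uv,c=None):
    c=c or env.get_calibration(n); V=np.array(c["view"]);R=V[:3,:3]
    d=R.T@np.array([(uv[0]-c["cx"])/c["fx"],-(uv[1]-c["cy"])/c["fy"],-1]);o=-R.T@V[:3,3];return o,d
def onz(n,uv,z,c=None):
    o,d=ray(n,uv,c);return o+d*(z-o[2])/d[2]
def tri(rs):
    A=0;b=0
    for o,d in rs:
        d=d/np.linalg.norm(d);P=np.eye(3)-np.outer(d,d);A=A+P;b=b+P@o
    return np.linalg.solve(A,b)
def proj(n,p,c=None):
    c=c or env.get_calibration(n);q=np.array(c["view"])@np.append(p,1);return c["cx"]+c["fx"]*q[0]/-q[2],c["cy"]-c["fy"]*q[1]/-q[2]
def crop(im,x,y,w,h,k): return cv2.resize(im[y:y+h,x:x+w],None,fx=k,fy=k,interpolation=cv2.INTER_CUBIC)
E
python3 - <<'E'
from h import *
t=cv2.imread("pics/top0.png");s=cv2.imread("pics/scene0.png")
a=np.vstack([np.hstack([crop(t,170,240,120,70,5)[:, :600],crop(t,397,209,40,70,5)]),np.hstack([crop(s,365,255,120,50,5),crop(s,214,215,40,50,5)])])
cv2.imwrite("pics/c1.png",a);print(a.shape)
for n,im in(("top",t),("scene",s)):
    h=cv2.cvtColor(im,cv2.COLOR_BGR2HSV)
    x,y,w,hh=(397,209,40,40) if n=="top" else (214,210,40,40)
    m=cv2.inRange(h[y:y+hh,x:x+w],(15,120,90),(35,255,255));ys,xs=np.nonzero(m);print(n,len(xs),xs.min()+x,xs.max()+x,ys.min()+y,ys.max()+y,xs.mean()+x,ys.mean()+y)
E
```

```text
(600, 800, 3)
top 57 413 421 225 232 416.859649122807 228.24561403508773
scene 44 231 236 219 233 233.1590909090909 227.9318181818182
```

View pics/c1.png

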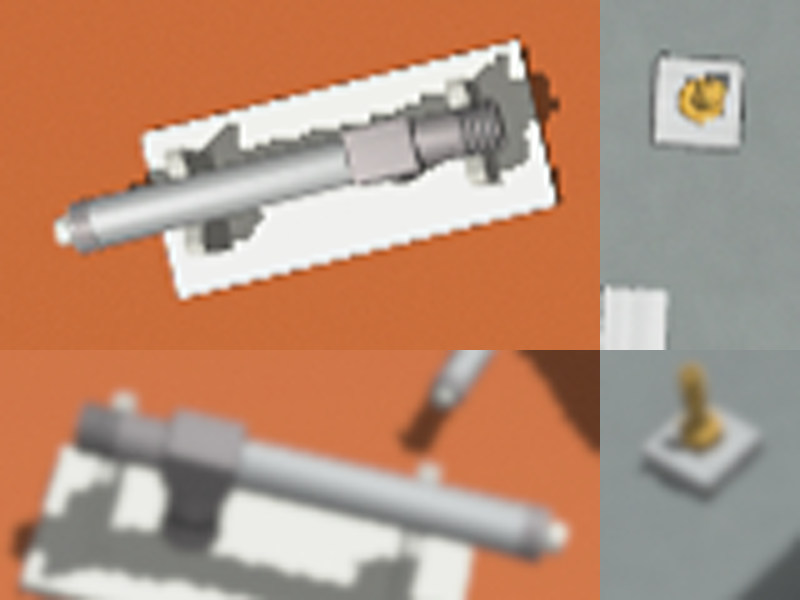

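Crop positions: rest plate corners at about (147,132), (519,40), (556,205) and (183,297). Head top at about (344,133)–(416,168), and the stem top is visible in both views. Next I compute world positions.

```bash
python3 - <<'E'
from h import *
T=lambda u,v:(170+(u-2)/5,240+(v-2)/5)
S=lambda u,v:(365+(u-2)/5,255+(v-352)/5)
np.set_printoptions(precision=4,suppress=True)
c=[onz("top",T(*p),.006) for p in((147,132),(519,40),(556,205),(183,297))]
print("plate",np.mean(c,0),np.linalg.norm(c[1]-c[0]),np.linalg.norm(c[2]-c[1]))
for a,b in((1,0),(2,3)):d=c[b]-c[a];print("ang",np.degrees(np.arctan2(d[1],d[0])))
print("head top",np.mean([onz("top",T(*p),.059) for p in((343,133),(409,119),(417,168),(355,184))],0))
tip=tri([ray("top",T(57,231)),ray("scene",S(567,536))]);print("rodtip",tip)
cap=tri([ray("top",T(505,122)),ray("scene",S(78,424))]);print("cap",cap,np.linalg.norm(cap-tip))
d=tip-cap;print("ang",np.degrees(np.arctan2(d[1],d[0])),"org",cap+d/np.linalg.norm(d)*.038)
st=tri([ray("top",(397+(704-602)/5,209+(98-2)/5)),ray("scene",(214+(691-602)/5,215+(372-352)/5))]);print("stem",st, onz("top",(397+(704-602)/5,209+96/5),.085),onz("scene",(214+(691-602)/5,215+20/5),.085))
R=np.array(env.observe()["tool_rot"]);o,_=ray("wrist",(0,0));print("camoff tool",R.T@(o-env.observe()["position"]))
E
```

```text
plate [0.5151 0.2817 0.006 ] 0.1279618491993593 0.05640585696535513
ang 103.48740608402787
ang 103.46361239075355
head top [0.5194 0.2635 0.059 ]
rodtip [0.4955 0.3663 0.0508]
cap [0.5291 0.2248 0.0485] 0.145491629197055
ang 103.33354021309763 org [0.5203 0.2618 0.0491]
stem [ 0.5821 -0.0048  0.0828] [ 0.5801 -0.0017  0.085 ] [ 0.585  -0.0064  0.085 ]
camoff tool [ 0.0015 -0.0688 -0.1199]
```

Emit:
arm_command(
  steps=[
    {"delta_pos": [28, -23.3, -5], "dr": [0, 0, -5.1]},
    {"delta_pos": [28, -23.3, -5], "dr": [0, 0, -5.1]},
    {"delta_pos": [28, -23.3, -5], "dr": [0, 0, -5.1]},
    {"delta_pos": [28, -23.3, -5], "dr": [0, 0, -5.1]},
    {"delta_pos": [28, -23.3, -5], "dr": [0, 0, -5.1]},
    {"delta_pos": [28, -23.3, -5], "dr": [0, 0, -5.1]},
    {"delta_pos": [28, -23.3, -5], "dr": [0, 0, -5.1]},
    {"delta_pos": [28, -23.3, -5], "dr": [0, 0, -5.1]},
    {"delta_pos": [28, -23.3, -5], "dr": [0, 0, -5.0]},
    {"delta_pos": [28, -23.3, -5], "dr": [0, 0, -5.0]},
    {"delta_pos": [0, 0, 0], "dr": [0, 0, 0]},
    {"delta_pos": [0, 0, 0], "dr": [0, 0, 0]},
    {"delta_pos": [0, 0, 0], "dr": [0, 0, 0]},
  ],
  grip=1,
)

```text
time_s: 1.45
position: [0.5189, 0.2627, 0.2034]
tool_rot: [[0.973, 0.233, -0.0], [0.233, -0.973, 0.0], [-0.0, -0.0, -1.0]]
ft_force: [-0.2, -0.3, 0.3]
grip_width: 0.0854
```

```bash
python3 - <<'E'
from h import *
import json
c=env.get_calibration("wrist");s=env.observe();im=env.get_image("wrist");cv2.imwrite("pics/w1.png",im)
json.dump({k:np.array(v).tolist() for k,v in c.items()},open("w1.json","w"))
print({k:np.round(s[k],4).tolist() for k in("time_s","position","tool_rot","ft_force","q")})
E
```

```text
{'time_s': 1.45, 'position': [0.5189, 0.2627, 0.2034], 'tool_rot': [[0.9725, 0.2329, -0.0003], [0.2329, -0.9725, 0.0002], [-0.0003, -0.0002, -1.0]], 'ft_force': [-0.2391, -0.2909, 0.3391], 'q': [15.1927, 27.1871, 73.9706, 0.015, 78.8576, 1.7237]}
```

View pics/w1.png

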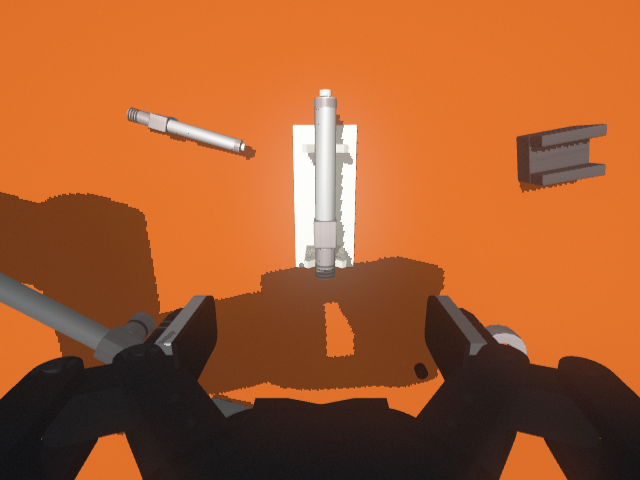

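The wrist view shows the gauge centred at u≈325, with the head spanning (315–336, 221–248) and the rod end at (325,92). The decoys are off to the sides.

```bash
python3 - <<'E'
from h import *
import json
c=json.load(open("w1.json"))
np.set_printoptions(precision=4,suppress=True)
for p in((314.5,221),(336,221),(314.5,248),(336,248)):print(p,onz("wrist",p,.059,c))
b=[onz("wrist",p,.05,c) for p in((325.3,92),(325.3,105),(325.2,200),(325.2,270))];print(np.array(b))
pc=[onz("wrist",p,.006,c) for p in((293,125),(357,126),(353,266),(296,266))];print("plate",np.array(pc),np.mean(pc,0))
im=cv2.imread("pics/w1.png")
cv2.imwrite("pics/c2.png",crop(im,285,80,80,210,2.8))
for r in(110,150,180,230,262):
    g=cv2.cvtColor(im,cv2.COLOR_BGR2GRAY)[r,290:362];print(r,g.tolist())
E
```

```text
(314.5, 221) [0.5119 0.2728 0.059 ]
(336, 221) [0.5279 0.2766 0.059 ]
(314.5, 248) [0.5168 0.2517 0.059 ]
(336, 248) [0.5332 0.2556 0.059 ]
[[0.498  0.3654 0.05  ]
 [0.5001 0.3569 0.05  ]
 [0.5165 0.2891 0.05  ]
 [0.5302 0.2325 0.05  ]]
plate [[0.4764 0.339  0.006 ]
 [0.5301 0.351  0.006 ]
 [0.5595 0.2269 0.006 ]
 [0.5064 0.2142 0.006 ]] [0.5181 0.2828 0.006 ]
110 [149, 150, 150, 150, 151, 150, 150, 149, 151, 151, 151, 151, 150, 151, 150, 150, 151, 151, 150, 152, 152, 151, 152, 152, 132, 150, 177, 189, 195, 207, 216, 225, 234, 244, 249, 250, 245, 239, 231, 220, 207, 201, 188, 177, 165, 136, 142, 152, 151, 150, 151, 150, 151, 150, 151, 150, 151, 150, 152, 151, 152, 150, 150, 150, 152, 149, 150, 151, 150, 149, 149, 150]
150 [155, 157, 159, 249, 253, 253, 253, 253, 253, 253, 253, 253, 244, 239, 239, 238, 234, 219, 219, 219, 219, 219, 220, 218, 192, 130, 191, 199, 207, 216, 222, 229, 239, 246, 247, 247, 240, 233, 223, 215, 208, 200, 187, 176, 161, 126, 239, 239, 239, 238, 238, 239, 238, 238, 223, 218, 219, 218, 243, 252, 252, 252, 252, 252, 252, 253, 168, 156, 157, 156, 156, 156]
180 [16
[... 384 characters left out ...]
49, 248, 252, 252, 252, 252, 252, 252, 252, 252, 252, 252, 251, 252, 252, 251, 252, 252, 251, 230, 182, 197, 201, 200, 202, 201, 201, 201, 203, 204, 201, 201, 201, 201, 202, 199, 198, 198, 198, 200, 199, 188, 152, 158, 159, 159, 159, 159, 160, 245, 245, 251, 251, 251, 251, 251, 251, 251, 251, 251, 185, 157, 157, 158, 156, 157, 158, 157]
262 [151, 152, 153, 152, 153, 177, 251, 250, 250, 250, 244, 243, 244, 250, 236, 237, 236, 237, 217, 216, 216, 216, 216, 216, 215, 151, 141, 156, 164, 173, 179, 180, 186, 186, 187, 185, 182, 177, 176, 171, 162, 152, 141, 131, 103, 232, 237, 237, 237, 237, 237, 237, 227, 215, 216, 215, 182, 150, 149, 150, 151, 250, 249, 187, 99, 143, 144, 142, 143, 143, 94, 95]
```

View pics/c2.png

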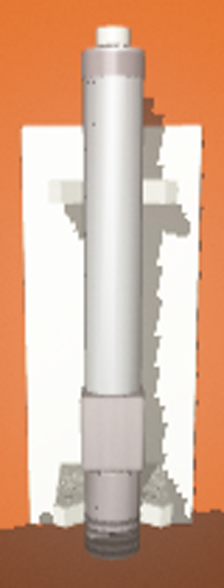

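Wrist and top views put the head centre at about (0.521, 0.2635), agreeing within 3 mm, with the axis at about 103.5°. Descending to it.

Emit:
arm_command(
  steps=[
    {"delta_pos": [0.3, 0.1, -15], "dr": [0, 0, 0]},
    {"delta_pos": [0.3, 0.1, -15], "dr": [0, 0, 0]},
    {"delta_pos": [0.3, 0.1, -20], "dr": [0, 0, 0]},
    {"delta_pos": [0.3, 0.1, -20], "dr": [0, 0, 0]},
    {"delta_pos": [0.3, 0.1, -20], "dr": [0, 0, 0]},
    {"delta_pos": [0.3, 0.1, -20], "dr": [0, 0, 0]},
    {"delta_pos": [0.3, 0.1, -20], "dr": [0, 0, 0]},
    {"delta_pos": [0, 0, -12], "dr": [0, 0, 0]},
    {"delta_pos": [0, 0, -7], "dr": [0, 0, 0]},
    {"delta_pos": [0, 0, 0], "dr": [0, 0, 0]},
    {"delta_pos": [0, 0, 0], "dr": [0, 0, 0]},
    {"delta_pos": [0, 0, 0], "dr": [0, 0, 0]},
  ],
)

```text
time_s: 2.7
position: [0.5221, 0.2629, 0.0552]
tool_rot: [[0.973, 0.231, 0.002], [0.231, -0.973, 0.0], [0.002, -0.0, -1.0]]
ft_force: [-0.4, 0.1, -0.3]
grip_width: 0.0855
```

```bash
python3 - <<'E'
from h import *
import json
c=env.get_calibration("wrist");s=env.observe();im=env.get_image("wrist");cv2.imwrite("pics/w2.png",im)
json.dump({k:np.array(v).tolist() for k,v in c.items()},open("w2.json","w"))
print({k:np.round(s[k],4).tolist() for k in("time_s","position","tool_rot","ft_force","q")})
print("expected head corners",[np.round(proj("wrist",np.array([.521,.2635,.059])+np.array([-.233*a-.972*b,.972*a-.233*b,0]),c),1).tolist() for a,b in((.011,.009),(.011,-.009),(-.011,.009),(-.011,-.009))])
E
```

```text
{'time_s': 2.7, 'position': [0.5221, 0.2629, 0.0552], 'tool_rot': [[0.9729, 0.2314, 0.0016], [0.2314, -0.9729, 0.0005], [0.0017, -0.0001, -1.0]], 'ft_force': [-0.4444, 0.106, -0.3059], 'q': [15.1336, 37.0492, 83.739, 0.0016, 59.1158, 1.7548]}
expected head corners [[292.3, 308.2], [342.0, 308.0], [293.7, 361.0], [341.1, 360.9]]
```

View pics/w2.png

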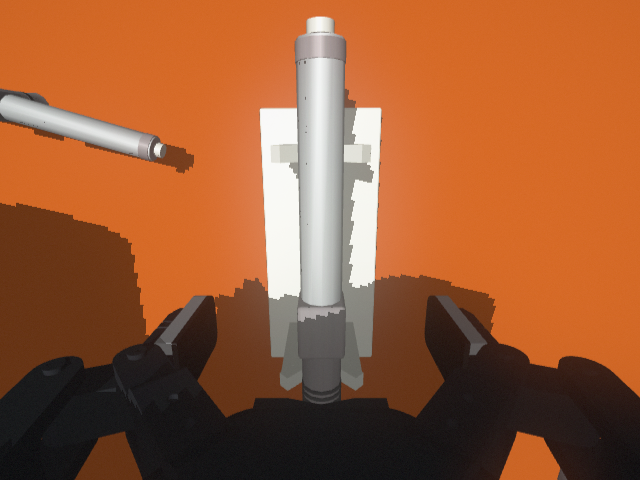

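The head (u 298–344) is centred between the jaws (217 and 425), and the barrel is parallel to the pads. I'll close after a 1–2 mm trim.

Emit:
arm_command(
  steps=[
    {"delta_pos": [-0.2, 1, -1.5], "dr": [0, 0, 0]},
    {"delta_pos": [0, 0, 0], "dr": [0, 0, 0]},
  ],
)

```text
time_s: 2.95
position: [0.5215, 0.2638, 0.0529]
tool_rot: [[0.973, 0.231, 0.0], [0.231, -0.973, 0.0], [0.0, -0.0, -1.0]]
ft_force: [-0.9, -0.4, 0.5]
grip_width: 0.0854
```

Emit:
arm_command(
  steps=[
    {"delta_pos": [0, 0, 0], "dr": [0, 0, 0]},
    {"delta_pos": [0, 0, 0], "dr": [0, 0, 0]},
    {"delta_pos": [0, 0, 0], "dr": [0, 0, 0]},
    {"delta_pos": [0, 0, 0], "dr": [0, 0, 0]},
    {"delta_pos": [0, 0, 0], "dr": [0, 0, 0]},
    {"delta_pos": [0, 0, 0], "dr": [0, 0, 0]},
    {"delta_pos": [0, 0, 0], "dr": [0, 0, 0]},
    {"delta_pos": [0, 0, 0], "dr": [0, 0, 0]},
    {"delta_pos": [0, 0, 0], "dr": [0, 0, 0]},
    {"delta_pos": [0, 0, 0], "dr": [0, 0, 0]},
  ],
  grip=0,
  squeeze=70,
)

```text
time_s: 3.95
position: [0.522, 0.2638, 0.053]
tool_rot: [[0.973, 0.231, 0.001], [0.231, -0.973, 0.0], [0.001, -0.0, -1.0]]
ft_force: [4.2, 1.0, 1.9]
grip_width: 0.017
```

Emit:
arm_command(
  steps=[
    {"delta_pos": [0, 0, 5], "dr": [0, 0, 0]},
    {"delta_pos": [0, 0, 10], "dr": [0, 0, 0]},
    {"delta_pos": [0, 0, 15], "dr": [0, 0, 0]},
    {"delta_pos": [0, 0, 20], "dr": [0, 0, 0]},
    {"delta_pos": [0, 0, 20], "dr": [0, 0, 0]},
    {"delta_pos": [0, 0, 20], "dr": [0, 0, 0]},
    {"delta_pos": [3, -13, 0], "dr": [0, 0, 0]},
    {"delta_pos": [6, -26, 0], "dr": [0, 0, 0]},
    {"delta_pos": [6, -26, 0], "dr": [0, 0, 0]},
    {"delta_pos": [6, -26, 0], "dr": [0, 0, 0]},
    {"delta_pos": [6, -26, 0], "dr": [0, 0, 0]},
    {"delta_pos": [6, -26, 0], "dr": [0, 0, 0]},
    {"delta_pos": [6, -26, 0], "dr": [0, 0, 0]},
    {"delta_pos": [6, -26, 0], "dr": [0, 0, 0]},
    {"delta_pos": [6, -26, 0], "dr": [0, 0, 0]},
    {"delta_pos": [6, -26, 0], "dr": [0, 0, 0]},
    {"delta_pos": [4, -19, 0], "dr": [0, 0, 0]},
    {"delta_pos": [0, 0, 0], "dr": [0, 0, 0]},
    {"delta_pos": [0, 0, 0], "dr": [0, 0, 0]},
    {"delta_pos": [0, 0, 0], "dr": [0, 0, 0]},
  ],
)

```text
time_s: 5.95
position: [0.5819, -0.0017, 0.1424]
tool_rot: [[0.973, 0.232, -0.001], [0.232, -0.973, 0.0], [-0.001, -0.001, -1.0]]
ft_force: [-0.4, 0.4, -1.7]
grip_width: 0.0172
```

```bash
python3 - <<'E'
from h import *
s=env.observe()
for n in("scene","top","wrist"):cv2.imwrite(f"pics/{n}3.png",env.get_image(n))
print({k:np.round(s[k],4).tolist() for k in("time_s","position","tool_rot","ft_force","grip_width")})
a=cv2.imread("pics/scene3.png");b=cv2.imread("pics/top3.png");w=cv2.imread("pics/wrist3.png")
x=np.vstack([np.hstack([crop(a,200,160,80,60,5),crop(b,350,195,80,60,5)]),np.hstack([crop(w,220,0,400,300,1)]*2)])
cv2.imwrite("pics/c3.png",x);print(x.shape)
E
```

```text
{'time_s': 5.95, 'position': [0.5819, -0.0017, 0.1424], 'tool_rot': [[0.9728, 0.2318, -0.0012], [0.2318, -0.9728, 0.0004], [-0.0011, -0.0007, -1.0]], 'ft_force': [-0.4333, 0.3968, -1.6688], 'grip_width': 0.0172}
(600, 800, 3)
```

View pics/c3.png

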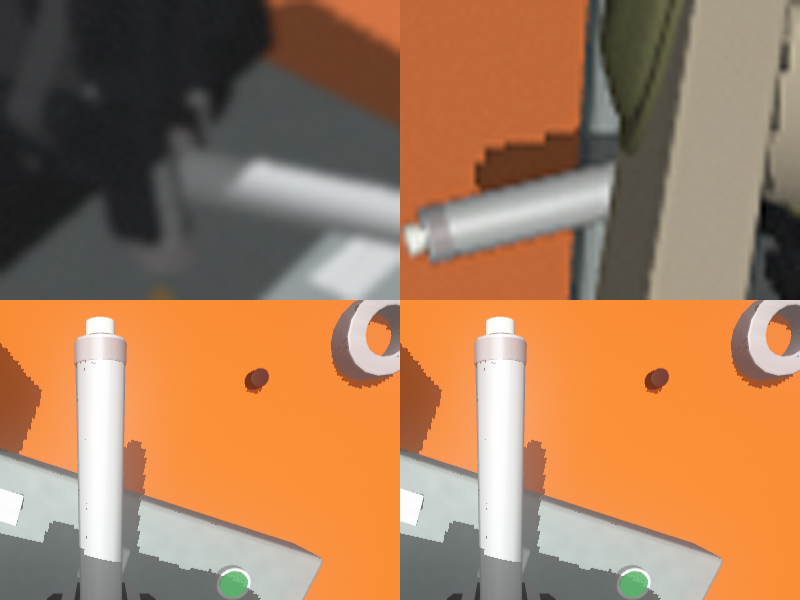

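The gauge hangs level in the hand. In the scene crop the chuck mouth is near (163,255) and the stem tip just below it near (161,292). I'll check the numbers and a sharper crop.

```bash
python3 - <<'E'
from h import *
np.set_printoptions(precision=4,suppress=True)
a=onz("top",(181,285.8),.05);b0=cv2.imread("pics/top3.png")
h=cv2.cvtColor(b0,cv2.COLOR_BGR2HSV)[225:255,335:360];m=(h[...,1]<110)|((h[...,0]>20));
ys,xs=np.nonzero((h[...,1]<90).astype(int));k=xs==xs.min();print("tip px",xs.min()+335,ys[k].mean()+225)
t0=cv2.cvtColor(cv2.imread("pics/top0.png"),cv2.COLOR_BGR2HSV)[270:300,172:200];ys0,xs0=np.nonzero(t0[...,1]<90);k0=xs0==xs0.min();print("tip0",xs0.min()+172,ys0[k0].mean()+270)
A=onz("top",(xs0.min()+172,ys0[k0].mean()+270),.05);B=onz("top",(xs.min()+335,ys[k].mean()+225),.1394);print("tip moved",B-A,"arm moved .0599 -.2655", B)
# scene: where is mouth expected if right above the stem pixel
st0=np.array((231.8,219.))
for z in(.085,):
    P=onz("scene",st0,z);Q=P+[0,0,.0194];print("scene stem",P,"mouth expected px",proj("scene",Q),"dx+5mm",proj("scene",Q+[.005,0,0]),"dy+5mm",proj("scene",Q+[0,.005,0]))
s=cv2.imread("pics/scene3.png");g=crop(s,212,185,50,45,12);g=cv2.convertScaleAbs(g,alpha=1.8,beta=0)
cv2.imwrite("pics/c4.png",g)
E
```

```text
tip px 351 242.0
tip0 181 285.5
tip moved [ 0.0602 -0.2664  0.0894] arm moved .0599 -.2655 [0.5557 0.1014 0.1394]
scene stem [ 0.585  -0.0064  0.085 ] mouth expected px (np.float64(230.2546704262403), np.float64(210.00057417323777)) dx+5mm (np.float64(228.23720523771448), np.float64(212.00114966744493)) dy+5mm (np.float64(232.90951297199013), np.float64(211.19121720307294))
```

View pics/c4.png

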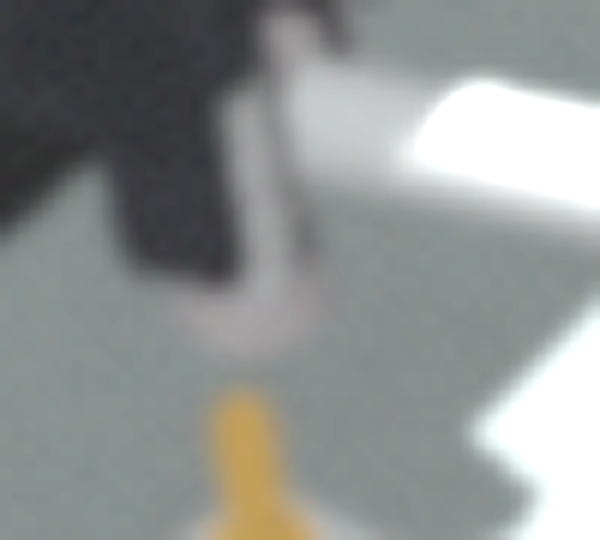

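The scene crop shows the flange spanning u 185–328 (centre about 256), with the stem top at (243,400). After allowing for the vertical lean, the chuck looks 2–3 mm too far to +y. The top estimate disagrees, so I'll zoom in on the stem in the undisturbed views.

```bash
python3 - <<'E'
from h import *
t=cv2.imread("pics/top0.png");s=cv2.imread("pics/scene0.png")
x=np.hstack([cv2.convertScaleAbs(crop(t,405,217,24,24,16),alpha=1.3),cv2.convertScaleAbs(crop(s,220,212,26,24,16),alpha=1.3)])
cv2.imwrite("pics/c5.png",x)
c=onz("top",(0,0),10);o,d=ray("top",(0,0));print(o,x.shape)
b=onz("top",(417.5,228.3),.061);
print("top: px per mm vertical: base->top shift",np.array(proj("top",b+[0,0,.024]))-proj("top",b))
P=onz("scene",(231.8,219),.085);print("scene px/mm",proj("scene",P),proj("scene",P-[0,0,.024]))
E
```

```text
[0.49698269 0.13155083 0.90783317] (384, 800, 3)
top: px per mm vertical: base->top shift [ 2.54268655 -1.60749747]
scene px/mm (np.float64(231.79999999999995), np.float64(219.00000000000003)) (np.float64(233.6421999689736), np.float64(229.72828881317986))
```

View pics/c5.png

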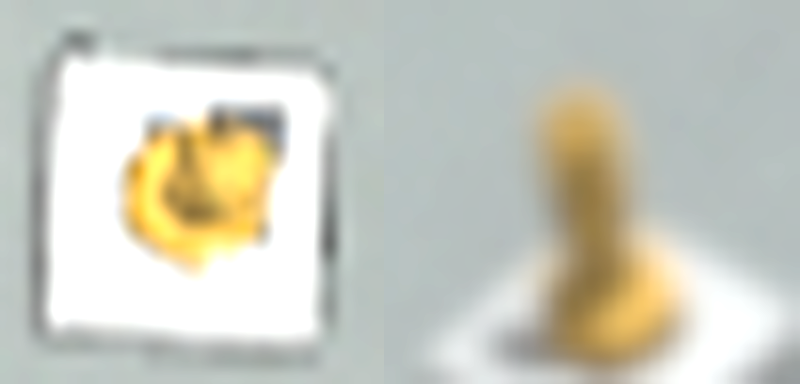

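The zoom shows the stem's top disc at crop (238,160), i.e. px (419.4,226.5). My earlier point was on its base nut. Both cameras now ask for about (+2.4,−2.8) mm. I'll correct that and descend to just above the stem.

Emit:
arm_command(
  steps=[
    {"delta_pos": [1.2, -1.4, 0], "dr": [0, 0, 0]},
    {"delta_pos": [1.2, -1.4, 0], "dr": [0, 0, 0]},
    {"delta_pos": [0, 0, -4], "dr": [0, 0, 0]},
    {"delta_pos": [0, 0, -5], "dr": [0, 0, 0]},
    {"delta_pos": [0, 0, -5], "dr": [0, 0, 0]},
    {"delta_pos": [0, 0, -3], "dr": [0, 0, 0]},
    {"delta_pos": [0, 0, 0], "dr": [0, 0, 0]},
    {"delta_pos": [0, 0, 0], "dr": [0, 0, 0]},
    {"delta_pos": [0, 0, 0], "dr": [0, 0, 0]},
  ],
)

```text
time_s: 7.0
position: [0.585, -0.005, 0.126]
tool_rot: [[0.973, 0.231, 0.0], [0.231, -0.973, -0.0], [0.0, 0.0, -1.0]]
ft_force: [-0.8, -0.4, -2.1]
grip_width: 0.0169
```

```bash
python3 - <<'E'
from h import *
s=env.observe();im=env.get_image("scene");cv2.imwrite("pics/scene4.png",im)
print({k:np.round(s[k],4).tolist() for k in("time_s","position","ft_force")})
cv2.imwrite("pics/c6.png",cv2.convertScaleAbs(crop(im,212,185,50,45,12),alpha=1.8))
E
```

```text
{'time_s': 7.0, 'position': [0.585, -0.005, 0.126], 'ft_force': [-0.7843, -0.3814, -2.1417]}
```

View pics/c6.png

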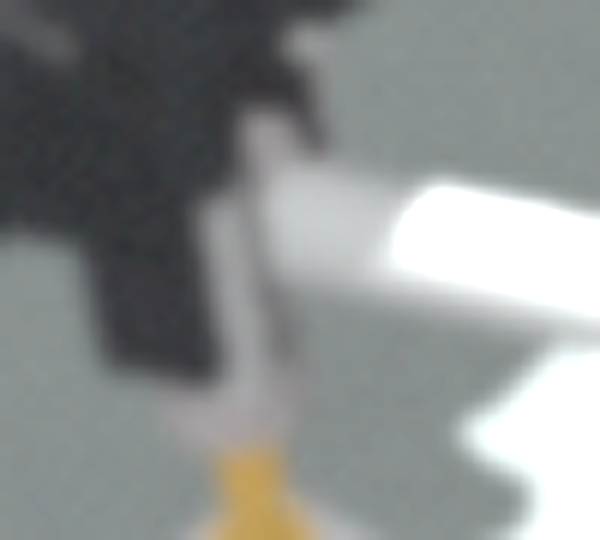

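The flange (165–305, centre about 236) now sits over the stem (about 243), within about 0.5 mm. Descending in small steps while watching the force.

Emit:
arm_command(
  steps=[
    {"delta_pos": [0, 0, -1], "dr": [0, 0, 0]},
    {"delta_pos": [0, 0, -1], "dr": [0, 0, 0]},
    {"delta_pos": [0, 0, -1], "dr": [0, 0, 0]},
    {"delta_pos": [0, 0, -1], "dr": [0, 0, 0]},
    {"delta_pos": [0, 0, 0], "dr": [0, 0, 0]},
    {"delta_pos": [0, 0, 0], "dr": [0, 0, 0]},
  ],
)

```text
time_s: 7.65
position: [0.5849, -0.0051, 0.1218]
tool_rot: [[0.973, 0.231, -0.0], [0.231, -0.973, 0.0], [-0.0, -0.0, -1.0]]
ft_force: [0.1, 0.3, -1.8]
grip_width: 0.0173
```

Emit:
arm_command(
  steps=[
    {"delta_pos": [0, 0, -1], "dr": [0, 0, 0]},
    {"delta_pos": [0, 0, -1], "dr": [0, 0, 0]},
    {"delta_pos": [0, 0, -1], "dr": [0, 0, 0]},
    {"delta_pos": [0, 0, 0], "dr": [0, 0, 0]},
    {"delta_pos": [0, 0, 0], "dr": [0, 0, 0]},
  ],
)

```text
time_s: 8.15
position: [0.5849, -0.005, 0.1188]
tool_rot: [[0.973, 0.231, -0.0], [0.231, -0.973, 0.0], [-0.0, -0.0, -1.0]]
ft_force: [0.5, -0.4, -2.1]
grip_width: 0.0168
```

Emit:
arm_command(
  steps=[
    {"delta_pos": [0, 0, -1], "dr": [0, 0, 0]},
    {"delta_pos": [0, 0, -1], "dr": [0, 0, 0]},
    {"delta_pos": [0, 0, 0], "dr": [0, 0, 0]},
    {"delta_pos": [0, 0, 0], "dr": [0, 0, 0]},
  ],
)

```text
time_s: 8.55
position: [0.585, -0.0051, 0.117]
tool_rot: [[0.973, 0.231, 0.0], [0.231, -0.973, -0.0], [0.0, 0.0, -1.0]]
ft_force: [0.2, -0.3, 1.3]
grip_width: 0.0167
```

The seal is engaged: force is up about 3 N with little lateral load.

Emit:
arm_command(
  steps=[
    {"delta_pos": [0, 0, -0.7], "dr": [0, 0, 0]},
    {"delta_pos": [0, 0, -0.7], "dr": [0, 0, 0]},
    {"delta_pos": [0, 0, -0.6], "dr": [0, 0, 0]},
    {"delta_pos": [0, 0, 0], "dr": [0, 0, 0]},
    {"delta_pos": [0, 0, 0], "dr": [0, 0, 0]},
  ],
)

```text
time_s: 9.05
position: [0.5851, -0.0051, 0.115]
tool_rot: [[0.973, 0.231, 0.0], [0.231, -0.973, -0.0], [0.0, 0.0, -1.0]]
ft_force: [-0.5, 1.0, 4.6]
grip_width: 0.0169
```

Emit:
arm_command(
  steps=[
    {"delta_pos": [0, 0, -0.5], "dr": [0, 0, 0]},
    {"delta_pos": [0, 0, -0.5], "dr": [0, 0, 0]},
    {"delta_pos": [0, 0, 0], "dr": [0, 0, 0]},
    {"delta_pos": [0, 0, 0], "dr": [0, 0, 0]},
  ],
)

```text
time_s: 9.45
position: [0.585, -0.0051, 0.114]
tool_rot: [[0.973, 0.231, 0.0], [0.231, -0.973, -0.0], [0.0, 0.0, -1.0]]
ft_force: [-0.8, 1.3, 5.5]
grip_width: 0.0169
```

Emit:
arm_command(
  steps=[
    {"delta_pos": [0, 0, -0.3], "dr": [0, 0, 0]},
    {"delta_pos": [0, 0, -0.3], "dr": [0, 0, 0]},
    {"delta_pos": [0, 0, 0], "dr": [0, 0, 0]},
    {"delta_pos": [0, 0, 0], "dr": [0, 0, 0]},
  ],
)

```text
time_s: 9.85
position: [0.585, -0.0051, 0.1135]
tool_rot: [[0.973, 0.231, 0.001], [0.231, -0.973, -0.0], [0.0, 0.0, -1.0]]
ft_force: [-1.2, 0.4, 5.8]
grip_width: 0.017
```

Emit:
arm_command(
  steps=[
    {"delta_pos": [0, 0, -0.25], "dr": [0, 0, 0]},
    {"delta_pos": [0, 0, -0.25], "dr": [0, 0, 0]},
    {"delta_pos": [0, 0, 0], "dr": [0, 0, 0]},
    {"delta_pos": [0, 0, 0], "dr": [0, 0, 0]},
  ],
)

```text
time_s: 10.25
position: [0.5851, -0.0051, 0.113]
tool_rot: [[0.973, 0.231, 0.001], [0.231, -0.973, -0.0], [0.0, 0.0, -1.0]]
ft_force: [0.4, 0.6, 5.8]
grip_width: 0.0166
```

Emit:
arm_command(
  steps=[
    {"delta_pos": [0, 0, -0.25], "dr": [0, 0, 0]},
    {"delta_pos": [0, 0, -0.25], "dr": [0, 0, 0]},
    {"delta_pos": [0, 0, 0], "dr": [0, 0, 0]},
    {"delta_pos": [0, 0, 0], "dr": [0, 0, 0]},
  ],
)

```text
time_s: 10.65
position: [0.5851, -0.0051, 0.1125]
tool_rot: [[0.973, 0.231, 0.001], [0.231, -0.973, -0.0], [0.001, 0.0, -1.0]]
ft_force: [-0.6, 0.0, 5.8]
grip_width: 0.017
```

Plateau at about 7.7 N net. I'll continue until the core is met, with a target of about 16–17 N net.

Emit:
arm_command(
  steps=[
    {"delta_pos": [0, 0, -0.25], "dr": [0, 0, 0]},
    {"delta_pos": [0, 0, -0.25], "dr": [0, 0, 0]},
    {"delta_pos": [0, 0, 0], "dr": [0, 0, 0]},
    {"delta_pos": [0, 0, 0], "dr": [0, 0, 0]},
  ],
)

```text
time_s: 11.05
position: [0.585, -0.0051, 0.1119]
tool_rot: [[0.973, 0.231, 0.001], [0.231, -0.973, -0.0], [0.0, 0.0, -1.0]]
ft_force: [-1.0, 1.3, 5.3]
grip_width: 0.0168
```

Emit:
arm_command(
  steps=[
    {"delta_pos": [0, 0, -0.25], "dr": [0, 0, 0]},
    {"delta_pos": [0, 0, -0.25], "dr": [0, 0, 0]},
    {"delta_pos": [0, 0, 0], "dr": [0, 0, 0]},
    {"delta_pos": [0, 0, 0], "dr": [0, 0, 0]},
  ],
)

```text
time_s: 11.45
position: [0.585, -0.0051, 0.1115]
tool_rot: [[0.973, 0.231, 0.0], [0.231, -0.973, -0.0], [0.0, 0.0, -1.0]]
ft_force: [-0.0, -0.0, 4.5]
grip_width: 0.0166
```

Emit:
arm_command(
  steps=[
    {"delta_pos": [0, 0, -0.25], "dr": [0, 0, 0]},
    {"delta_pos": [0, 0, -0.25], "dr": [0, 0, 0]},
    {"delta_pos": [0, 0, 0], "dr": [0, 0, 0]},
    {"delta_pos": [0, 0, 0], "dr": [0, 0, 0]},
  ],
)

```text
time_s: 11.85
position: [0.5851, -0.0051, 0.111]
tool_rot: [[0.973, 0.231, 0.001], [0.231, -0.973, -0.0], [0.0, 0.0, -1.0]]
ft_force: [0.3, -0.0, 6.0]
grip_width: 0.0165
```

Emit:
arm_command(
  steps=[
    {"delta_pos": [0, 0, -0.25], "dr": [0, 0, 0]},
    {"delta_pos": [0, 0, -0.25], "dr": [0, 0, 0]},
    {"delta_pos": [0, 0, 0], "dr": [0, 0, 0]},
    {"delta_pos": [0, 0, 0], "dr": [0, 0, 0]},
  ],
)

```text
time_s: 12.25
position: [0.585, -0.0051, 0.1104]
tool_rot: [[0.973, 0.231, 0.0], [0.231, -0.973, -0.0], [0.0, 0.0, -1.0]]
ft_force: [-0.7, 1.3, 4.9]
grip_width: 0.0167
```

Emit:
arm_command(
  steps=[
    {"delta_pos": [0, 0, -0.25], "dr": [0, 0, 0]},
    {"delta_pos": [0, 0, -0.25], "dr": [0, 0, 0]},
    {"delta_pos": [0, 0, 0], "dr": [0, 0, 0]},
    {"delta_pos": [0, 0, 0], "dr": [0, 0, 0]},
  ],
)

```text
time_s: 12.65
position: [0.585, -0.0051, 0.11]
tool_rot: [[0.973, 0.231, 0.0], [0.231, -0.973, -0.0], [0.0, 0.0, -1.0]]
ft_force: [-0.9, -0.1, 5.6]
grip_width: 0.0166
```

Emit:
arm_command(
  steps=[
    {"delta_pos": [0, 0, -0.25], "dr": [0, 0, 0]},
    {"delta_pos": [0, 0, -0.25], "dr": [0, 0, 0]},
    {"delta_pos": [0, 0, 0], "dr": [0, 0, 0]},
    {"delta_pos": [0, 0, 0], "dr": [0, 0, 0]},
  ],
)

```text
time_s: 13.05
position: [0.585, -0.0051, 0.1094]
tool_rot: [[0.973, 0.231, 0.001], [0.231, -0.973, -0.0], [0.0, 0.0, -1.0]]
ft_force: [-1.5, 0.5, 5.3]
grip_width: 0.0169
```

Emit:
arm_command(
  steps=[
    {"delta_pos": [0, 0, -0.25], "dr": [0, 0, 0]},
    {"delta_pos": [0, 0, -0.25], "dr": [0, 0, 0]},
    {"delta_pos": [0, 0, 0], "dr": [0, 0, 0]},
    {"delta_pos": [0, 0, 0], "dr": [0, 0, 0]},
  ],
)

```text
time_s: 13.45
position: [0.5851, -0.0051, 0.109]
tool_rot: [[0.973, 0.231, 0.001], [0.231, -0.973, -0.0], [0.001, 0.0, -1.0]]
ft_force: [-0.0, 0.3, 4.2]
grip_width: 0.0168
```

Emit:
arm_command(
  steps=[
    {"delta_pos": [0, 0, -0.25], "dr": [0, 0, 0]},
    {"delta_pos": [0, 0, -0.25], "dr": [0, 0, 0]},
    {"delta_pos": [0, 0, 0], "dr": [0, 0, 0]},
    {"delta_pos": [0, 0, 0], "dr": [0, 0, 0]},
  ],
)

```text
time_s: 13.85
position: [0.585, -0.0051, 0.1085]
tool_rot: [[0.973, 0.231, 0.0], [0.231, -0.973, -0.0], [0.0, 0.0, -1.0]]
ft_force: [-0.4, 0.7, 5.3]
grip_width: 0.0167
```

Emit:
arm_command(
  steps=[
    {"delta_pos": [0, 0, -0.25], "dr": [0, 0, 0]},
    {"delta_pos": [0, 0, -0.25], "dr": [0, 0, 0]},
    {"delta_pos": [0, 0, 0], "dr": [0, 0, 0]},
    {"delta_pos": [0, 0, 0], "dr": [0, 0, 0]},
  ],
)

```text
time_s: 14.25
position: [0.5851, -0.0051, 0.1079]
tool_rot: [[0.973, 0.231, 0.001], [0.231, -0.973, -0.0], [0.001, 0.0, -1.0]]
ft_force: [-0.7, 0.6, 4.5]
grip_width: 0.017
```

Emit:
arm_command(
  steps=[
    {"delta_pos": [0, 0, -0.25], "dr": [0, 0, 0]},
    {"delta_pos": [0, 0, -0.25], "dr": [0, 0, 0]},
    {"delta_pos": [0, 0, 0], "dr": [0, 0, 0]},
    {"delta_pos": [0, 0, 0], "dr": [0, 0, 0]},
  ],
)

```text
time_s: 14.65
position: [0.585, -0.0051, 0.1075]
tool_rot: [[0.973, 0.231, 0.001], [0.231, -0.973, -0.0], [0.0, 0.0, -1.0]]
ft_force: [-1.0, -0.1, 6.0]
grip_width: 0.0168
```

Emit:
arm_command(
  steps=[
    {"delta_pos": [0, 0, -0.25], "dr": [0, 0, 0]},
    {"delta_pos": [0, 0, -0.25], "dr": [0, 0, 0]},
    {"delta_pos": [0, 0, 0], "dr": [0, 0, 0]},
    {"delta_pos": [0, 0, 0], "dr": [0, 0, 0]},
  ],
)

```text
time_s: 15.05
position: [0.5851, -0.0051, 0.107]
tool_rot: [[0.973, 0.231, 0.001], [0.231, -0.973, -0.0], [0.001, 0.0, -1.0]]
ft_force: [-0.7, 0.9, 5.8]
grip_width: 0.0172
```

Emit:
arm_command(
  steps=[
    {"delta_pos": [0, 0, -0.25], "dr": [0, 0, 0]},
    {"delta_pos": [0, 0, -0.25], "dr": [0, 0, 0]},
    {"delta_pos": [0, 0, 0], "dr": [0, 0, 0]},
    {"delta_pos": [0, 0, 0], "dr": [0, 0, 0]},
  ],
)

```text
time_s: 15.45
position: [0.5851, -0.0051, 0.1066]
tool_rot: [[0.973, 0.231, 0.001], [0.231, -0.973, -0.0], [0.001, 0.0, -1.0]]
ft_force: [-1.5, 1.1, 7.1]
grip_width: 0.0171
```

Emit:
arm_command(
  steps=[
    {"delta_pos": [0, 0, -0.25], "dr": [0, 0, 0]},
    {"delta_pos": [0, 0, -0.25], "dr": [0, 0, 0]},
    {"delta_pos": [0, 0, 0], "dr": [0, 0, 0]},
    {"delta_pos": [0, 0, 0], "dr": [0, 0, 0]},
  ],
)

```text
time_s: 15.85
position: [0.5851, -0.0051, 0.1063]
tool_rot: [[0.973, 0.231, 0.001], [0.231, -0.973, -0.0], [0.001, 0.0, -1.0]]
ft_force: [-1.8, 0.2, 7.4]
grip_width: 0.0171
```

The core has been met. Pressing on in 0.4 mm steps toward a reading of about 14.

Emit:
arm_command(
  steps=[
    {"delta_pos": [0, 0, -0.2], "dr": [0, 0, 0]},
    {"delta_pos": [0, 0, -0.2], "dr": [0, 0, 0]},
    {"delta_pos": [0, 0, 0], "dr": [0, 0, 0]},
    {"delta_pos": [0, 0, 0], "dr": [0, 0, 0]},
  ],
)

```text
time_s: 16.25
position: [0.5851, -0.0051, 0.1061]
tool_rot: [[0.973, 0.231, 0.001], [0.231, -0.973, -0.0], [0.001, 0.0, -1.0]]
ft_force: [-1.6, 0.1, 9.3]
grip_width: 0.017
```

Emit:
arm_command(
  steps=[
    {"delta_pos": [0, 0, -0.2], "dr": [0, 0, 0]},
    {"delta_pos": [0, 0, -0.2], "dr": [0, 0, 0]},
    {"delta_pos": [0, 0, 0], "dr": [0, 0, 0]},
    {"delta_pos": [0, 0, 0], "dr": [0, 0, 0]},
  ],
)

```text
time_s: 16.65
position: [0.5851, -0.0051, 0.1059]
tool_rot: [[0.973, 0.231, 0.001], [0.231, -0.973, -0.0], [0.001, 0.001, -1.0]]
ft_force: [-2.9, 1.0, 11.0]
grip_width: 0.0165
```

Emit:
arm_command(
  steps=[
    {"delta_pos": [0, 0, -0.2], "dr": [0, 0, 0]},
    {"delta_pos": [0, 0, 0], "dr": [0, 0, 0]},
    {"delta_pos": [0, 0, 0], "dr": [0, 0, 0]},
  ],
)

```text
time_s: 16.95
position: [0.5851, -0.0051, 0.1057]
tool_rot: [[0.973, 0.231, 0.001], [0.231, -0.973, -0.0], [0.001, 0.001, -1.0]]
ft_force: [-2.6, 0.7, 12.3]
grip_width: 0.0167
```

Emit:
arm_command(
  steps=[
    {"delta_pos": [0, 0, -0.2], "dr": [0, 0, 0]},
    {"delta_pos": [0, 0, 0], "dr": [0, 0, 0]},
    {"delta_pos": [0, 0, 0], "dr": [0, 0, 0]},
  ],
)

```text
time_s: 17.25
position: [0.5851, -0.0051, 0.1056]
tool_rot: [[0.973, 0.231, 0.001], [0.231, -0.973, -0.0], [0.001, 0.001, -1.0]]
ft_force: [-2.0, 0.0, 12.1]
grip_width: 0.0166
```

Emit:
arm_command(
  steps=[
    {"delta_pos": [0, 0, -0.2], "dr": [0, 0, 0]},
    {"delta_pos": [0, 0, 0], "dr": [0, 0, 0]},
    {"delta_pos": [0, 0, 0], "dr": [0, 0, 0]},
  ],
)

```text
time_s: 17.55
position: [0.5851, -0.0051, 0.1055]
tool_rot: [[0.973, 0.231, 0.001], [0.231, -0.973, -0.0], [0.001, 0.001, -1.0]]
ft_force: [-3.5, 0.4, 12.7]
grip_width: 0.0167
```

```bash
python3 - <<'E'
from h import *
f=[]
for i in range(6):
    env.get_image("wrist");s=env.observe();f.append(np.r_[s["ft_force"],s["position"][2]*1000])
print(np.round(f,2),np.round(np.mean(f,0),2),s["time_s"])
im=env.get_image("wrist");cv2.imwrite("pics/w5.png",im)
E
```

```text
[[ -3.76   0.27  12.91 105.5 ]
 [ -4.08  -0.42  13.4  105.5 ]
 [ -3.13   0.25  12.58 105.49]
 [ -2.86   1.25  12.63 105.5 ]
 [ -2.76   0.37  12.65 105.48]
 [ -2.98  -0.63  13.93 105.48]] [ -3.26   0.18  13.02 105.49] 17.85
```

Net is about 14.9 N, with about 0.96 mm of core travel. I'll press slightly more for margin and hold.

Emit:
arm_command(
  steps=[
    {"delta_pos": [0, 0, -0.2], "dr": [0, 0, 0]},
    {"delta_pos": [0, 0, -0.2], "dr": [0, 0, 0]},
    {"delta_pos": [0, 0, 0], "dr": [0, 0, 0]},
    {"delta_pos": [0, 0, 0], "dr": [0, 0, 0]},
  ],
)

```text
time_s: 18.3
position: [0.5851, -0.0051, 0.1053]
tool_rot: [[0.973, 0.231, 0.001], [0.231, -0.973, -0.0], [0.001, 0.001, -1.0]]
ft_force: [-5.5, 1.1, 13.7]
grip_width: 0.0169
```

```bash
python3 - <<'E'
from h import *
f=[]
for i in range(8):
    im=env.get_image("wrist");s=env.observe();f.append(np.r_[s["ft_force"],s["position"][2]*1000])
print(np.round(np.mean(f,0),2),np.max(f,0).round(2),s["time_s"])
a=cv2.imread("pics/wrist3.png");cv2.imwrite("pics/c7.png",np.hstack([a[:300,220:420],im[:300,220:420]]))
E
```

```text
[ -3.77   0.8   14.03 105.26] [ -2.78   1.62  15.19 105.27] 18.7
```

View pics/c7.png

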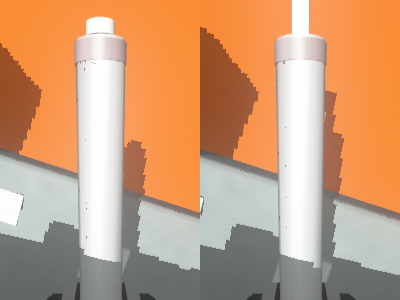

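The rod has been driven out past the image edge and the gauge is still straight in the hand. Net force is about 16 N. I'll hold a moment, then lift off straight and slowly.

Emit:
arm_command(
  steps=[
    {"delta_pos": [0, 0, 0], "dr": [0, 0, 0]},
    {"delta_pos": [0, 0, 0], "dr": [0, 0, 0]},
    {"delta_pos": [0, 0, 0], "dr": [0, 0, 0]},
    {"delta_pos": [0, 0, 0], "dr": [0, 0, 0]},
    {"delta_pos": [0, 0, 0], "dr": [0, 0, 0]},
    {"delta_pos": [0, 0, 0], "dr": [0, 0, 0]},
    {"delta_pos": [0, 0, 1], "dr": [0, 0, 0]},
    {"delta_pos": [0, 0, 2], "dr": [0, 0, 0]},
    {"delta_pos": [0, 0, 3], "dr": [0, 0, 0]},
    {"delta_pos": [0, 0, 4], "dr": [0, 0, 0]},
    {"delta_pos": [0, 0, 5], "dr": [0, 0, 0]},
    {"delta_pos": [0, 0, 5], "dr": [0, 0, 0]},
    {"delta_pos": [0, 0, 5], "dr": [0, 0, 0]},
    {"delta_pos": [0, 0, 5], "dr": [0, 0, 0]},
    {"delta_pos": [0, 0, 5], "dr": [0, 0, 0]},
    {"delta_pos": [0, 0, 4], "dr": [0, 0, 0]},
    {"delta_pos": [0, 0, 2], "dr": [0, 0, 0]},
    {"delta_pos": [0, 0, 0], "dr": [0, 0, 0]},
  ],
)

```text
time_s: 20.5
position: [0.585, -0.0051, 0.1452]
tool_rot: [[0.973, 0.231, 0.0], [0.231, -0.973, -0.0], [0.0, 0.0, -1.0]]
ft_force: [0.7, -0.6, -1.5]
grip_width: 0.017
```

Emit:
arm_command(
  steps=[
    {"delta_pos": [-1, 4, 0], "dr": [0, 0, 0]},
    {"delta_pos": [-2, 9, 0], "dr": [0, 0, 0]},
    {"delta_pos": [-3, 14, 0], "dr": [0, 0, 0]},
    {"delta_pos": [-4, 17, 0], "dr": [0, 0, 0]},
    {"delta_pos": [-4, 17, 0], "dr": [0, 0, 0]},
    {"delta_pos": [-4, 17, 0], "dr": [0, 0, 0]},
    {"delta_pos": [-4, 17, 0], "dr": [0, 0, 0]},
    {"delta_pos": [-4, 17, 0], "dr": [0, 0, 0]},
    {"delta_pos": [-4, 17, 0], "dr": [0, 0, 0]},
    {"delta_pos": [-4, 17, 0], "dr": [0, 0, 0]},
    {"delta_pos": [-4, 17, 0], "dr": [0, 0, 0]},
    {"delta_pos": [-4, 17, 0], "dr": [0, 0, 0]},
    {"delta_pos": [-4, 17, 0], "dr": [0, 0, 0]},
    {"delta_pos": [-4, 17, 0], "dr": [0, 0, 0]},
    {"delta_pos": [-4, 17, 0], "dr": [0, 0, 0]},
    {"delta_pos": [-3.5, 15, 0], "dr": [0, 0, 0]},
    {"delta_pos": [-3, 12, 0], "dr": [0, 0, 0]},
    {"delta_pos": [-2, 8, 0], "dr": [0, 0, 0]},
    {"delta_pos": [-0.6, 2.9, 0], "dr": [0, 0, 0]},
    {"delta_pos": [0, 0, 0], "dr": [0, 0, 0]},
  ],
)

```text
time_s: 22.5
position: [0.5218, 0.2639, 0.1449]
tool_rot: [[0.973, 0.231, 0.0], [0.231, -0.973, -0.0], [-0.0, 0.0, -1.0]]
ft_force: [-0.5, 0.3, -1.2]
grip_width: 0.0172
```

Emit:
arm_command(
  steps=[
    {"delta_pos": [0, 0, 0], "dr": [0, 0, 0]},
    {"delta_pos": [0, 0, 0], "dr": [0, 0, 0]},
    {"delta_pos": [0, 0, 0], "dr": [0, 0, 0]},
  ],
)

```text
time_s: 22.8
position: [0.522, 0.2634, 0.1449]
tool_rot: [[0.973, 0.231, -0.0], [0.231, -0.973, -0.0], [-0.0, 0.0, -1.0]]
ft_force: [-0.2, 0.8, -0.9]
grip_width: 0.0168
```

```bash
python3 - <<'E'
from h import *
s=env.observe();t=env.get_image("top");cv2.imwrite("pics/top5.png",t);sc=env.get_image("scene");cv2.imwrite("pics/scene5.png",sc)
print({k:np.round(s[k],4).tolist() for k in("time_s","position","tool_rot","ft_force","grip_width")})
E
```

```text
{'time_s': 22.8, 'position': [0.522, 0.2634, 0.1449], 'tool_rot': [[0.973, 0.2306, -0.0], [0.2306, -0.973, -0.0001], [-0.0, 0.0001, -1.0]], 'ft_force': [-0.1579, 0.8104, -0.9079], 'grip_width': 0.0168}
```

Emit:
arm_command(
  steps=[
    {"delta_pos": [0, 0, -4], "dr": [0, 0, 0]},
    {"delta_pos": [0, 0, -8], "dr": [0, 0, 0]},
    {"delta_pos": [0, 0, -12], "dr": [0, 0, 0]},
    {"delta_pos": [0, 0, -12], "dr": [0, 0, 0]},
    {"delta_pos": [0, 0, -12], "dr": [0, 0, 0]},
    {"delta_pos": [0, 0, -12], "dr": [0, 0, 0]},
    {"delta_pos": [0, 0, -10], "dr": [0, 0, 0]},
    {"delta_pos": [0, 0, -8], "dr": [0, 0, 0]},
    {"delta_pos": [0, 0.2, -6], "dr": [0, 0, 0]},
    {"delta_pos": [0, 0.2, -4], "dr": [0, 0, 0]},
    {"delta_pos": [0, 0, 0], "dr": [0, 0, 0]},
    {"delta_pos": [0, 0, 0], "dr": [0, 0, 0]},
  ],
)

```text
time_s: 24.1
position: [0.522, 0.2643, 0.0572]
tool_rot: [[0.973, 0.231, 0.001], [0.231, -0.973, 0.0], [0.001, -0.0, -1.0]]
ft_force: [-0.1, 0.2, -1.4]
grip_width: 0.0163
```

Emit:
arm_command(
  steps=[
    {"delta_pos": [0, 0, -1], "dr": [0, 0, 0]},
    {"delta_pos": [0, 0, -1], "dr": [0, 0, 0]},
    {"delta_pos": [0, 0, -0.6], "dr": [0, 0, 0]},
    {"delta_pos": [0, 0, 0], "dr": [0, 0, 0]},
    {"delta_pos": [0, 0, 0], "dr": [0, 0, 0]},
  ],
)

```text
time_s: 24.6
position: [0.5218, 0.2642, 0.0544]
tool_rot: [[0.973, 0.231, 0.0], [0.231, -0.973, 0.0], [0.0, 0.0, -1.0]]
ft_force: [-0.2, 0.5, -1.2]
grip_width: 0.017
```

Emit:
arm_command(
  steps=[
    {"delta_pos": [0, 0, -0.6], "dr": [0, 0, 0]},
    {"delta_pos": [0, 0, -0.5], "dr": [0, 0, 0]},
    {"delta_pos": [0, 0, 0], "dr": [0, 0, 0]},
    {"delta_pos": [0, 0, 0], "dr": [0, 0, 0]},
  ],
)

```text
time_s: 25.0
position: [0.5219, 0.2642, 0.0533]
tool_rot: [[0.973, 0.231, 0.0], [0.231, -0.973, 0.0], [0.0, 0.0, -1.0]]
ft_force: [0.2, 0.5, -1.9]
grip_width: 0.0167
```

Emit:
arm_command(
  steps=[
    {"delta_pos": [0, 0, -0.5], "dr": [0, 0, 0]},
    {"delta_pos": [0, 0, 0], "dr": [0, 0, 0]},
    {"delta_pos": [0, 0, 0], "dr": [0, 0, 0]},
  ],
)

```text
time_s: 25.3
position: [0.522, 0.2643, 0.053]
tool_rot: [[0.973, 0.231, 0.001], [0.231, -0.973, 0.0], [0.001, 0.0, -1.0]]
ft_force: [-0.7, -0.7, 3.8]
grip_width: 0.0167
```

Emit:
arm_command(
  steps=[
    {"delta_pos": [0, 0, -0.5], "dr": [0, 0, 0]},
    {"delta_pos": [0, 0, 0], "dr": [0, 0, 0]},
    {"delta_pos": [0, 0, 0], "dr": [0, 0, 0]},
  ],
)

```text
time_s: 25.6
position: [0.522, 0.2643, 0.053]
tool_rot: [[0.973, 0.231, 0.001], [0.231, -0.973, 0.0], [0.001, 0.0, -1.0]]
ft_force: [-1.5, -0.9, 6.4]
grip_width: 0.0169
```

It is seated, with contact at the same height it was taken from. I'll ease off and release.

Emit:
arm_command(
  steps=[
    {"delta_pos": [0, 0, 0.6], "dr": [0, 0, 0]},
    {"delta_pos": [0, 0, 0], "dr": [0, 0, 0]},
  ],
  squeeze=20,
)

```text
time_s: 25.8
position: [0.522, 0.2643, 0.053]
tool_rot: [[0.973, 0.231, 0.001], [0.231, -0.973, 0.0], [0.001, -0.0, -1.0]]
ft_force: [-0.3, -0.5, 3.7]
grip_width: 0.0169
```

Emit:
arm_command(
  steps=[
    {"delta_pos": [0, 0, 0], "dr": [0, 0, 0]},
    {"delta_pos": [0, 0, 0], "dr": [0, 0, 0]},
    {"delta_pos": [0, 0, 0], "dr": [0, 0, 0]},
    {"delta_pos": [0, 0, 0], "dr": [0, 0, 0]},
    {"delta_pos": [0, 0, 0], "dr": [0, 0, 0]},
    {"delta_pos": [0, 0, 0], "dr": [0, 0, 0]},
    {"delta_pos": [0, 0, 0], "dr": [0, 0, 0]},
    {"delta_pos": [0, 0, 0], "dr": [0, 0, 0]},
  ],
  grip=1,
)

```text
time_s: 26.6
position: [0.5218, 0.2643, 0.0528]
tool_rot: [[0.973, 0.231, -0.0], [0.231, -0.973, -0.0], [-0.0, 0.0, -1.0]]
ft_force: [-0.2, -0.0, -0.9]
grip_width: 0.0851
```

Emit:
arm_command(
  steps=[
    {"delta_pos": [0, 0, 5], "dr": [0, 0, 0]},
    {"delta_pos": [0, 0, 10], "dr": [0, 0, 0]},
    {"delta_pos": [0, 0, 15], "dr": [0, 0, 0]},
    {"delta_pos": [0, 0, 20], "dr": [0, 0, 0]},
    {"delta_pos": [0, 0, 20], "dr": [0, 0, 0]},
    {"delta_pos": [0, 0, 20], "dr": [0, 0, 0]},
    {"delta_pos": [0, 0, 20], "dr": [0, 0, 0]},
    {"delta_pos": [0, 0, 20], "dr": [0, 0, 0]},
    {"delta_pos": [0, 0, 15], "dr": [0, 0, 0]},
    {"delta_pos": [-5, 0, 0], "dr": [0, 0, 0]},
    {"delta_pos": [-15, 0, 0], "dr": [0, 0, 0]},
    {"delta_pos": [-25, 0, 0], "dr": [0, 0, 0]},
    {"delta_pos": [-30, 0, 0], "dr": [0, 0, 0]},
    {"delta_pos": [-30, 0, 0], "dr": [0, 0, 0]},
    {"delta_pos": [-30, 0, 0], "dr": [0, 0, 0]},
    {"delta_pos": [-20, 0, 0], "dr": [0, 0, 0]},
    {"delta_pos": [-5, 0, 0], "dr": [0, 0, 0]},
    {"delta_pos": [0, 0, 0], "dr": [0, 0, 0]},
    {"delta_pos": [0, 0, 0], "dr": [0, 0, 0]},
    {"delta_pos": [0, 0, 0], "dr": [0, 0, 0]},
  ],
)

```text
time_s: 28.6
position: [0.3627, 0.2642, 0.1976]
tool_rot: [[0.973, 0.231, 0.0], [0.231, -0.973, -0.0], [0.0, 0.0, -1.0]]
ft_force: [0.5, 0.8, -0.3]
grip_width: 0.0857
```

```bash
python3 - <<'E'
from h import *
s=env.observe();t=env.get_image("top");sc=env.get_image("scene")
print({k:np.round(s[k],4).tolist() for k in("time_s","position","ft_force","grip_width")})
t0=cv2.imread("pics/top0.png");s0=cv2.imread("pics/scene0.png")
x=np.vstack([np.hstack([crop(t0,135,235,155,75,2.58),crop(t,135,235,155,75,2.58)])[:, :800],np.hstack([crop(s0,355,240,150,80,2.66),crop(sc,355,240,150,80,2.66)])[:, :800]]) 
cv2.imwrite("pics/c8.png",x);print(x.shape)
d=cv2.absdiff(t,t0).max(2);d0=(d>60);print("diff px ring/vee/cap/platform",d0[130:170,285:325].sum(),d0[140:190,165:210].sum(),d0[180:198,322:340].sum(),d0[140:330,380:520].sum())
E
```

```text
{'time_s': 28.6, 'position': [0.3627, 0.2642, 0.1976], 'ft_force': [0.504, 0.7534, -0.2517], 'grip_width': 0.0857}Traceback (most recent call last):
  File "<stdin>", line 5, in <module>
    return _nx.concatenate(arrs, 0, dtype=dtype, casting=casting)
           ~~~~~~~~~~~~~~~^^^^^^^^^^^^^^^^^^^^^^^^^^^^^^^^^^^^^^^
ValueError: all the input array dimensions except for the concatenation axis must match exactly, but along dimension 1, the array at index 0 has size 800 and the array at index 1 has size 798
```

```bash
python3 - <<'E'
from h import *
t=env.get_image("top");sc=env.get_image("scene")
t0=cv2.imread("pics/top0.png");s0=cv2.imread("pics/scene0.png")
x=np.vstack([np.hstack([crop(a,135,235,150,75,2.6),crop(b,355,240,150,75,2.6)]) for a,b in((t0,s0),(t,sc))])
cv2.imwrite("pics/c8.png",x);print(x.shape)
d0=cv2.absdiff(t,t0).max(2)>60;print("diff px ring/vee/cap/platform",d0[130:170,285:325].sum(),d0[140:190,165:210].sum(),d0[180:198,322:340].sum(),d0[140:330,380:520].sum())
E
```

```text
(390, 780, 3)
diff px ring/vee/cap/platform 0 0 0 0
```

View pics/c8.png

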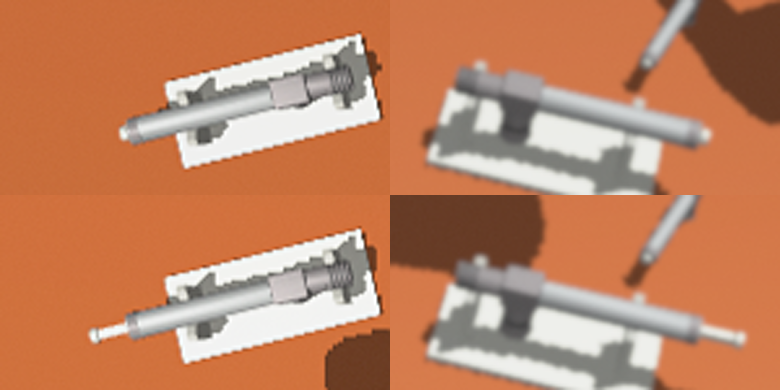

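The before and after crops match: the gauge lies in the rest as it did before, with the rod out (tip moved from about u 122 to about u 92). The bystanders are unchanged. Handing in.

```bash
python3 -c "
from rig import env
print(env.close_job(), env.observe()['time_s'])"
```

```text
the job is handed in; nothing more can be done
the job is handed in; nothing more can be done
```

The air charge was checked and the gauge is back in its rest, as it lay, with the rod still out. The job was handed in after about 29 s of robot time.

- **Pressing the valve:** I pushed the chuck straight down over the stem. The air pushed back with a steady 7.2 N or so. I then pressed the core to about 16 N net, with a highest reading of about 17 N, and held it for over 1 s. The estimated core opening is about 1.1 mm. That figure comes from the force rise, because the core cannot be seen.
- **Laying it back:** The gauge touched down at the height it was picked up from. In before-and-after crops from the top and scene cameras, it lies the same way as at the start.
- **Rest of the bench:** The ring gauge, vee block, dust cap and platform ledge (valve included) show no change in the top image. The arm stands clear with the gripper open.
- **Disagreements along the way:** The cameras differed by about 3 mm on the gauge's position at first. My first aim at the stem was off by about 4 mm because I had picked its base nut. I corrected this before going down. A sideways force of about 3–4 N showed at full press.

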